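# Stopper a flask in the bench press and hold it shut

### The arm

A 6-joint arm with a two-finger parallel gripper is mounted at the origin on the work surface; the furniture and walls round the work are solid. World frame = base frame: x ahead of the robot, y to its left, z up, the work surface at z = 0. Lengths are in m, angles in rad, forces in N, time in s.
With the tool pointing down it reaches from about 0.325 to 0.9 m from the base axis. Payload 6.1 kg.
Tool frame: the origin (TCP) lies midway between the tips of the shut fingers; the grasp point (between the pads) lies 19 mm behind it; z points along the fingers, y is the line along which they close (so a half turn about z gives the same grasp; the last joint's range is limited). The gripper opens to 85 mm and grips with 20 to 120 N. Pads are 22 mm wide; open, the fingers measure 114 mm over their backs; the gripper's body (76 mm by 85 mm) begins 54 mm behind the grasp point. The pads swing forward as they close: fully open they stand 13 mm farther back than shut.
Start: joints at [1.144, 0.22, 1.526, -0, 1.395, -0.126], TCP at [0.185, 0.597, 0.231] pointing down, gripper open.
Joint ranges: [-2.98, 2.98], [-0.91, 2.08], [0.09, 2.57], [-1.24, 4.39], [0.2, 2.65], [-2.68, 2.68]. Speed limits (rad/s): [2.57, 2.57, 3.01, 3.14, 3.14, 3.14].

### API

Orientations are given as [roll, pitch, yaw] about the fixed x, y, z axes, in that order (R = Rz(yaw) Ry(pitch) Rx(roll)).
In Python, from plant import movep, move_l, set_joints, gripper_to, hold, inverse_kinematics, observe, get_image, get_calibration, Unreachable, job_done gives the robot as it stands. Calls block until the motion is done:
- movep(position, orientation): joint-space move of the TCP to a pose.
- move_l(position, feed=0.15, rotation=None, max_force=None): straight line of the TCP; rotation=None keeps the orientation; feed is the mean speed in m/s. With max_force (N) it stops when the force on the tool has changed by that much, and returns True; else False.
- set_joints(angles): joint-space move.
- gripper_to(opening, f_grip=None): finger opening in m; f_grip is the grip in N (None keeps the last); returns when the fingers have stopped.
- hold(seconds).
- inverse_kinematics(position, orientation): joint angles nearest the present ones, or None.
- observe(): the state.
- get_image(name): name is "scene" or "top" or "wrist"; returns (picture, depth): 400x640x3 uint8, red, green, blue; 400x640 float32, m along the optical axis (not along the pixel's ray), 0 where there is no reading.
- get_calibration(name): a dict with "intrinsics" (3x3 intrinsics, pixels), "world_from_camera" (4x4, takes a point from camera to world coordinates). Camera axes: x right, y down, z forward; pixel columns grow to the right and rows downward; lengths in m; the calibration is good to about 2 mm. A picture is of the moment at which its call begins: read the wrist's pose just before it. get_calibration takes no time and is no camera call; for the wrist camera it gives the pose at the moment of the call.
A pose or a line that the arm cannot do raises Unreachable and nothing moves.
- job_done(): hands the job in; it is judged then, once.
The state is a dict: "time_s": time; "q": joint angles; "joint_velocities": joint speeds; "joint_torque": joint torques, N m; "eef_pos": TCP position; "tcp_rot": TCP orientation; "ft_force": force on the tool from outside, world axes, zero at the start; "torque": the same for the moment, N m; "opening": finger opening in m; "grasp_force": force on a finger pad.
Only numpy, scipy, OpenCV 4.12 (cv2) and the standard library are available. Lean on these libraries where they do the work, as an engineer would, in place of code of your own. Each camera call takes 0.05 s, during which the arm holds its last target. There are 200 camera calls.

### The job

Close the flask in the stoppering press: with the lever still locked, set the plain knobbed stopper (not the one with the hose barb) into its neck until the flange lies flat on the rim, and let go of it. Then press down the thumb pad of the safety catch to unhook the lever, and pull the lever by its handle over and right down to its stop, so that the sprung foot presses on the stopper. Finish while still holding the handle down, for the lever springs back if let go; keep the flask in its nest and leave the other stopper, the petri dish and the small bottle alone.

Things in the scene. Friction and masses are not known exactly. Their poses are not given: they have to be found in the camera images.
- press: fixed bench stoppering press: steel base 112 x 232 x 12 mm, grey cheeks, low black nest ring for the flask at its right. Origin on the worktop below the nest's centre; x to the back, y left, z up. Lever pivot: axis along x, 110 mm left of the origin (y = +110), 143 mm up; lever swings in the plane x = 0. Cheeks reach 188 mm high at y = 150 to 180.
- press_lever (a joint): rad: 0 parked, leaning 15 degrees to the left past upright; grows as the handle is pulled over to the right and down; 1.833 = on its stop, level over the flask. A return spring drives it back to 0 from everywhere. With the catch hooked it gives only about 0.1 and then blocks; do not force it. Holding it on the stop over a stopper takes about 10 N down on the handle.
- press_lever_hinge (a point): point on the lever's pivot axis, in the plane in which the lever swings, 143 mm above the worktop.
- press_handle (a point): centre of the handle: black round grip 18 mm thick, 76 mm long, parallel to the pivot axis (press x), 200 mm from that axis, 52 mm in front of the lever's plane, free all round. 336 mm up when parked; at the stop 143 mm up and 90 mm right of the flask's axis. Can be pinched from above, fingers closing along press y; it turns in a light grip (about 12 N) as the lever swings.
- press_catch (a joint): safety catch angle in rad: 0 = hooked over the lever's keeper pin, 0.62 = fully open; the lever is free from about 0.25. Opens as the thumb pad goes down; stiff (about 2 N on the pad), stays where it is put.
- catch_pad (a point): centre of the top of the ribbed steel thumb pad, 30 x 30 mm, at the catch's left-hand end, 75 mm left of the catch's pivot (press x -27, y +165, z 173.5 mm). Hooked: 202 mm above the worktop; fully open: about 47 mm lower. Can be pushed straight down with closed fingers; nothing is above it; the parked handle is higher, 75 mm to its right.
- flask: 50 ml conical glass flask, loose, 54 mm wide at the foot, 80 mm high, standing upright in the nest, its underside 12 mm above the worktop. Origin at the centre of its underside, z up.
- flask_mouth (a point): centre of the flask's mouth, in the plane of the rim, 80 mm above its underside. Bore 24 mm, at least 30 mm deep; rim 34 mm outside.
- stopper_plain: dark rubber stopper with a solid ribbed knob: tapered plug 26 mm long, 16 mm wide at the bottom, 22.5 at the top; flange 36 wide, 5 thick; knob 24 wide, 20 high; 51 mm in all. Origin at the centre of the plug's underside, z up. Hangs upright by its flange in one of the block's two holes; seated, its flange lies on the flask's rim (origin 26 mm below the rim).
- stopper_knob (a point): centre of the top of the plain stopper's knob, 51 mm above its origin.
- stopper_barbed: the other stopper: same plug and flange, but a thin white hose barb (10 mm wide, 32 mm high) instead of the knob. Origin as for the plain one. Stays in its hole.
- stopper_block: wooden block 132 x 48 x 36 mm, fixed, with two holes 25 mm wide, 31 mm deep, 34 mm either side of its centre along its long axis (its x). Origin at the centre of its underside.
- press_foot: the sprung round foot under the lever, 19 mm wide; it gives about 6 mm when the lever is on its stop over a seated stopper. Origin at the centre of its pressing face.
- petri_dish: petri dish with lid, 92 mm wide, 15 mm high, loose. Origin under its centre.
- dropper_bottle: small bottle with a screw cap, 40 mm wide, 60 mm high, loose. Origin under its centre.

How it is judged:
By the outcome, as a careful person would: the job done as asked, in the order asked, and still so for the second after the job is handed in, while the arm keeps its last pose, push and grip.
It also fails if it takes over 72 s, if anything falls off the work surface, if the arm or the gripper's body presses on something with over 40 N, if the wrist force passes 120 N, or if a joint passes its speed limit or range.

## Working session

There is one attempt and no reset: what is moved stays moved. The work goes in short steps, each a Python script; the robot and the scene stay as the last script left them, time stands still between calls to the robot, and variables do not carry over. Pictures are saved under pics/ and viewed, at most 12 in all, crops included, and the job is handed in when it is done.

```bash
ls; mkdir -p pics; cat > h.py <<'E'
import numpy as np, cv2
from plant import *
def grab(n,f):
    c=get_calibration(n); im,d=get_image(n)
    np.savez('pics/'+f+'.npz',im=im,d=d,K=c['intrinsics'],T=c['world_from_camera'])
    cv2.imwrite('pics/'+f+'.png',cv2.cvtColor(im,cv2.COLOR_RGB2BGR)); return im,d
class V:
    def __init__(s,f):
        z=np.load('pics/'+f+'.npz'); s.im,s.d,s.K,s.T=z['im'],z['d'],z['K'],z['T']
    def ray(s,u,v):
        return s.T[:3,3], s.T[:3,:3]@np.linalg.inv(s.K)@np.array([u,v,1.])
    def plane(s,u,v,h):
        o,r=s.ray(u,v); return o+r*(h-o[2])/r[2]
    def dep(s,u,v):
        o,r=s.ray(u,v); return o+r*s.d[int(v),int(u)]
    def cloud(s):
        v,u=np.mgrid[:400,:640]; p=np.stack([u,v,np.ones_like(u)],-1)@np.linalg.inv(s.K).T*s.d[...,None]
        return p@s.T[:3,:3].T+s.T[:3,3]
E
python3 - <<'E'
from h import *
for n in('scene','top'): grab(n,n+'0')
for n in('scene0','top0'):
    v=V(n); print(v.T.round(3),v.K)
E
```

```text
pics
[[ 0.29  -0.798  0.528 -0.108]
 [-0.957 -0.237  0.167 -0.181]
 [-0.008 -0.553 -0.833  1.101]
 [ 0.     0.     0.     1.   ]] [[416.93637589   0.         317.16823198]
 [  0.         416.93637589 197.27611994]
 [  0.           0.           1.        ]]
[[ 0.023 -0.988  0.15   0.319]
 [-0.999 -0.028 -0.026 -0.02 ]
 [ 0.03  -0.15  -0.988  1.084]
 [ 0.     0.     0.     1.   ]] [[372.65703926   0.         313.35734193]
 [  0.         372.65703926 193.32083935]
 [  0.           0.           1.        ]]
```

View pics/scene0.png

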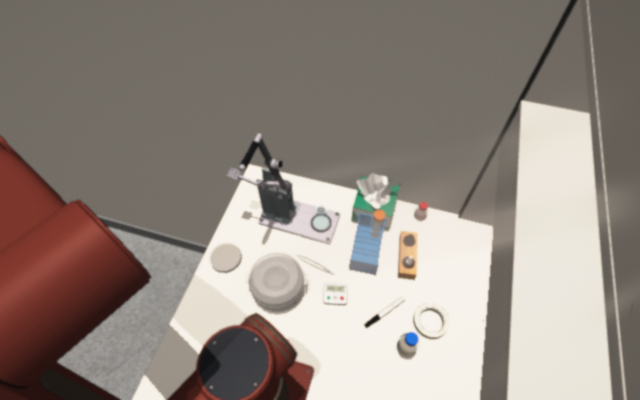

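View pics/top0.png

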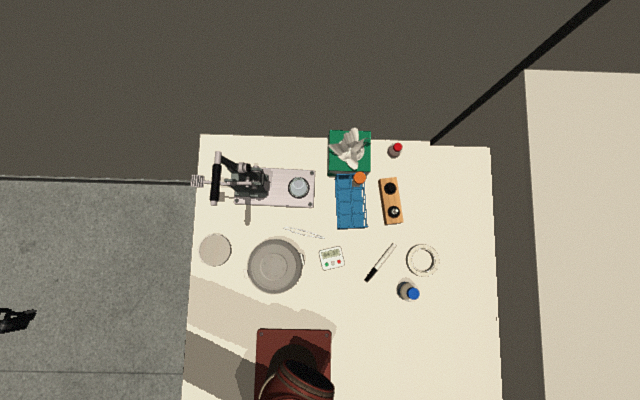

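The top view shows the press with the pad at about (198,181), the handle at (216,178) and the flask at (298,187). The block's stoppers are at (390,188), probably the plain one, and (394,211), which has a light centre. Next I'll turn these into positions.

```bash
python3 - <<'E'
from h import *
t=V('top0'); s=V('scene0')
for n,u,v,h in [('pad',198,181,.202),('handle',216,178,.336),('hlo',214,201,.336),('hhi',217,155,.336),('flask',298,187,.092),('st up',390,188,.067),('st lo',394,211,.067),('base c1',314,170,.012),('c2',314,207,.012),('box',350,150,.1),('blue',350,200,.05),('orange',360,178,.05)]:
    print(n,t.plane(u,v,h).round(3),t.dep(u,v).round(3))
a=cv2.imread('pics/top0.png')[130:240,185:415]; b=cv2.imread('pics/scene0.png')[125:285,225:425]
a=cv2.resize(a,(690,330),interpolation=2); b=cv2.resize(b,None,fx=3,fy=3,interpolation=2)
cv2.imwrite('pics/topc.png',a)
# block orange-wood contour
hsv=cv2.cvtColor(t.im,cv2.COLOR_RGB2HSV)
m=cv2.inRange(hsv,(8,90,90),(25,255,255)); m[:, :375]=0; m[:,410:]=0
c=max(cv2.findContours(m,0,2)[0],key=cv2.contourArea); r=cv2.minAreaRect(c); print(r)
P=np.array([t.plane(*p,.036) for p in cv2.boxPoints(r)]);print(P.round(3))
# base plate: corners
C=t.cloud(); k=(C[...,2]>.005)&(C[...,2]<.02); k[:, :230]=0;k[:,322:]=0;k[:160]=0;k[215:]=0
pts=C[k][:,:2].astype(np.float32); print(len(pts),cv2.minAreaRect(pts))
E
```

```text
pad [0.475 0.233 0.202] [0.476 0.235 0.194]
handle [0.458 0.159 0.336] [0.457 0.157 0.344]
hlo [0.411 0.16  0.336] [0.411 0.159 0.34 ]
hhi [0.506 0.16  0.336] [0.505 0.159 0.339]
flask [ 0.486 -0.004  0.092] [ 0.499 -0.003  0.016]
st up [ 0.494 -0.259  0.067] [ 0.496 -0.261  0.061]
st lo [ 0.43  -0.27   0.067] [ 0.431 -0.272  0.058]
base c1 [ 0.551 -0.048  0.012] [ 0.554 -0.048 -0.001]
c2 [ 0.442 -0.051  0.012] [ 0.444 -0.051 -0.002]
box [ 0.591 -0.143  0.1  ] [ 0.59  -0.142  0.104]
blue [ 0.46 -0.15  0.05] [ 0.457 -0.148  0.069]
orange [ 0.524 -0.178  0.05 ] [ 0.511 -0.168  0.113]
((391.1381530761719, 200.25428771972656), (46.43056106567383, 17.108598709106445), 81.46923065185547)
[[ 0.526 -0.236  0.036]
 [ 0.535 -0.285  0.036]
 [ 0.403 -0.303  0.036]
 [ 0.395 -0.255  0.036]]
1979 ((0.49911001324653625, 0.06562473624944687), (0.23057468235492706, 0.11230442672967911), 88.61539459228516)
```

View pics/topc.png

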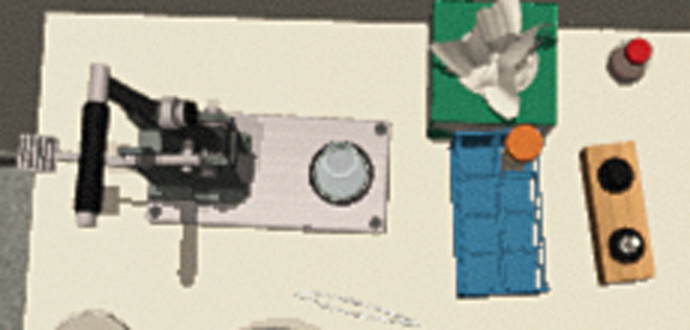

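```bash
python3 - <<'E'
from h import *
o=observe(); print(o['tcp_rot'],o['eef_pos'],o['time_s'])
R=[np.pi,0,np.pi/2]
print(get_calibration('wrist')['world_from_camera'].round(3))
for yaw in(0,np.pi/2,-np.pi/2,np.pi): print(yaw,inverse_kinematics([.46,-.13,.5],[np.pi,0,yaw]))
move_l([.185,.597,.52],feed=.3)
grab('wrist','w0')
print(observe()['q'],observe()['time_s'])
E
```

```text
[-3.13989187e+00 -1.68813126e-04  2.84086129e+00] [0.18497068 0.59644681 0.23031764] 0.1
[[ 0.296  0.902  0.313  0.103]
 [ 0.955 -0.28  -0.098  0.621]
 [-0.001  0.328 -0.945  0.373]
 [ 0.     0.     0.     1.   ]]
0 [-4.40605603e-01 -1.61543353e-01  1.42349173e+00 -4.44089210e-16
  1.87964427e+00  1.13019072e+00]
1.5707963267948966 [-0.4406056  -0.16154335  1.42349173  0.          1.87964427 -0.4406056 ]
-1.5707963267948966 None
3.141592653589793 [-0.4406056  -0.16154335  1.42349173  0.          1.87964427 -2.01140193]
[ 1.14420174e+00  2.16824620e-01  1.00415030e+00  6.49438346e-06
  1.92430330e+00 -1.25791612e-01] 1.2583
```

```bash
python3 - <<'E'
from h import *
movep([.52,-.13,.45],[np.pi,0,0]); grab('wrist','w1'); print(observe()['time_s'],get_calibration('wrist'))
E
```

```text
4.1333 {'intrinsics': array([[324.67888741,   0.        , 317.99595017],
       [  0.        , 324.67888741, 202.81298001],
       [  0.        ,   0.        ,   1.        ]]), 'world_from_camera': array([[ 1.20382829e-03, -9.45480109e-01, -3.25677624e-01,
         6.02853563e-01],
       [-9.99999231e-01, -1.23514558e-03, -1.10605650e-04,
        -1.29871175e-01],
       [-2.97683837e-04,  3.25677507e-01, -9.45480869e-01,
         5.92708726e-01],
       [ 0.00000000e+00,  0.00000000e+00,  0.00000000e+00,
         1.00000000e+00]])}
```

View pics/w1.png

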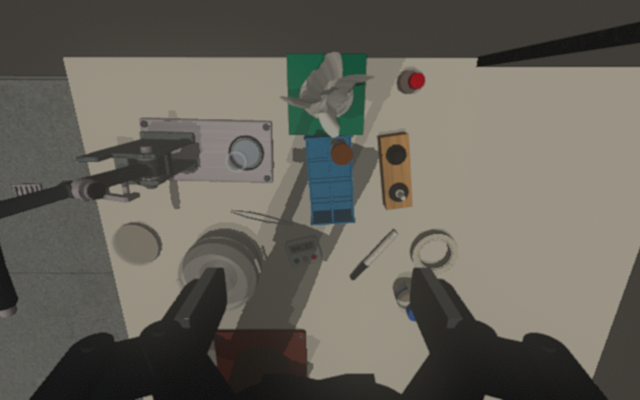

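```bash
python3 - <<'E'
from h import *
movep([.51,-.005,.27],[np.pi,0,0]); grab('wrist','wf')
move_l([.51,-.15,.30],feed=.3); movep([.51,-.26,.24],[np.pi,0,0]); grab('wrist','ws'); print(observe()['time_s'])
a=np.hstack([cv2.imread('pics/w%s.png'%c)[40:340,160:500] for c in 'fs']); cv2.imwrite('pics/fs.png',a)
E
```

```text
6.325
```

View pics/fs.png

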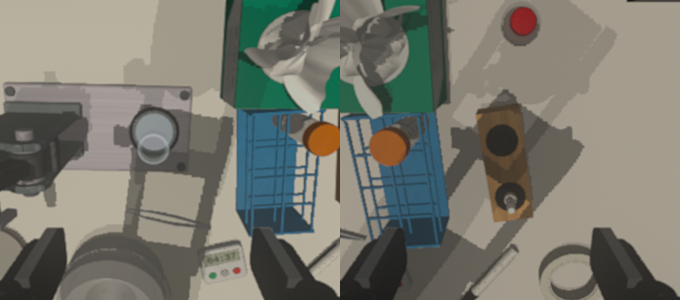

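```bash
python3 - <<'E'
from h import *
s=V('ws'); f=V('wf')
C=s.cloud(); k=(C[...,2]>.05)&(C[...,2]<.075)&(np.hypot(C[...,0]-.495,C[...,1]+.26)<.03)
print(k.sum(),C[k].mean(0),C[k].min(0),C[k].max(0), (C[k].min(0)+C[k].max(0))/2)
g=cv2.cvtColor(s.im,cv2.COLOR_RGB2GRAY); m=(g<45).astype(np.uint8); 
n,l,st,c=cv2.connectedComponentsWithStats(m); i=l[180,322]; print(st[i],c[i],s.plane(*c[i],.061))
(e)=cv2.fitEllipse(max(cv2.findContours((l==i).astype(np.uint8),0,1)[0],key=len)); print(e,s.plane(*e[0],.061),e[1][0]/324.7*(s.T[2,3]-.061))
gf=cv2.cvtColor(f.im,cv2.COLOR_RGB2GRAY); crop=gf[140:230,270:360]
h=cv2.HoughCircles(cv2.resize(cv2.GaussianBlur(crop,(3,3),0),None,fx=4,fy=4,interpolation=cv2.INTER_CUBIC),cv2.HOUGH_GRADIENT,1,20,param1=80,param2=25,minRadius=40,maxRadius=140)
if h is not None:
  for x,y,r in h[0][:6]:
    u,v=270+x/4,140+y/4; print((u,v,r/4),f.plane(u,v,.092).round(4),'D@rim',2*r/4/324.7*(f.T[2,3]-.092)/.945,'nest',f.plane(u,v,.02).round(4))
cv2.imwrite('pics/fl.png',cv2.resize(cv2.cvtColor(f.im,cv2.COLOR_RGB2BGR)[120:240,160:360],None,fx=4,fy=4,interpolation=2)); 
E
```

```text
422 [ 0.50197316 -0.26272015  0.05948317] [ 0.48976645 -0.27517743  0.05007417] [ 0.51258224 -0.25114018  0.06231469] [ 0.50117434 -0.2631588   0.05619443]
[307 166  30  30 714] [321.5280112  180.30952381] [ 0.50612324 -0.26312038  0.061     ]
((321.5169982910156, 180.28172302246094), (29.169700622558594, 29.453760147094727), 68.76397705078125) [ 0.50615257 -0.26310903  0.061     ] 0.02882351576060404
```

View pics/fl.png

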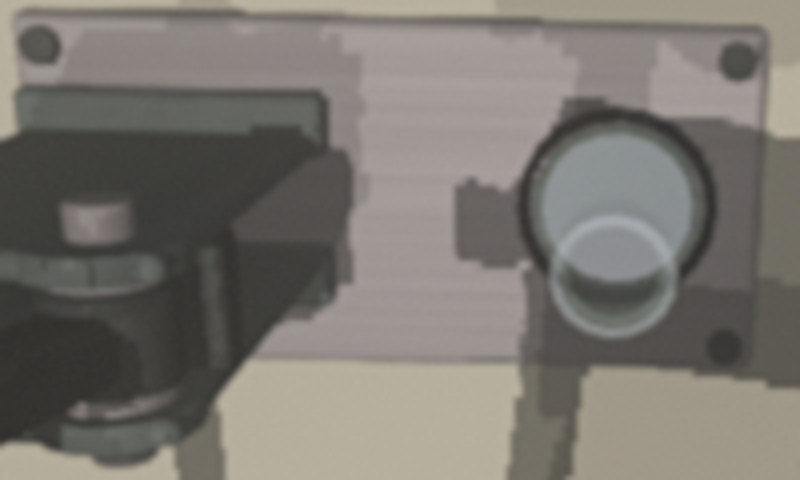

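```bash
python3 - <<'E'
from h import *
s=V('ws'); f=V('wf')
C=s.cloud(); k=(C[...,2]>.0585)&(C[...,2]<.07)&(np.hypot(C[...,0]-.5,C[...,1]+.262)<.03)
q=C[k][:,:2].astype(np.float32); print(k.sum(),cv2.minEnclosingCircle(q),q.mean(0))
v,u=np.where(k); print('px centre',(u.min()+u.max())/2,(v.min()+v.max())/2,s.plane((u.min()+u.max())/2,(v.min()+v.max())/2,.061))
hsv=cv2.cvtColor(s.im,cv2.COLOR_RGB2HSV); m=cv2.inRange(hsv,(8,60,40),(25,255,255)); m[:,:290]=0;m[:140]=0;m[280:]=0;m[:,370:]=0
r=cv2.minAreaRect(cv2.convexHull(max(cv2.findContours(m,0,2)[0],key=cv2.contourArea)));print('block',s.plane(*r[0],.036),r)
print('mouth',f.plane(313.4,188.4,.092)); print('mouth w', 2*63/4/324.7*(f.T[2,3]-.092)/.945)
for z in(.012,.022): print('nest',f.plane(314.4,171.6,z))
# base edges/ screws
for x,y in[(40,45),(738,61),(723,347)]: print('screw',f.plane(160+x/4-.4,120+y/4-.4,.014))
E
```

```text
337 ((0.5005231499671936, -0.262885183095932), 0.011172570288181305) [ 0.5007326  -0.26294872]
px centre 321.5 185.0 [ 0.50114985 -0.26310955  0.061     ]
block [ 0.47321963 -0.26835819  0.036     ] ((325.8783874511719, 202.770263671875), (115.57247161865234, 44.88092041015625), 80.53767395019531)
mouth [ 0.49885426 -0.00145359  0.092     ]
mouth w 0.03310462625786408
nest [ 0.49760072 -0.001696    0.012     ]
nest [ 0.49997893 -0.00180281  0.022     ]
screw [0.5486031  0.17350618 0.014     ]
screw [ 0.54381548 -0.03801003  0.014     ]
screw [ 0.45155115 -0.03550578  0.014     ]
```

```bash
python3 - <<'E'
from h import *
k=[.5007,-.263]
gripper_to(.055,30)
move_l(k+[.12],feed=.25)
print(move_l(k+[.0445],feed=.1,max_force=8))
gripper_to(.015,30); o=observe(); print(o['opening'],o['grasp_force'],o['eef_pos'],o['time_s'],o['ft_force'])
move_l(k+[.19],feed=.15); o=observe(); print(o['opening'],o['grasp_force'],o['ft_force'],o['time_s'])
grab('wrist','wg')
cv2.imwrite('pics/wgc.png',cv2.resize(cv2.imread('pics/wg.png')[150:400,190:450],None,fx=2,fy=2))
E
```

```text
False
0.022810011882758784 29.474188685417175 [ 0.50128313 -0.26341641  0.0454203 ] 8.6667 [-0.73696767 -0.25144449  4.76144199]
0.02269679257154013 29.388752281665802 [ 0.16815169  0.13061553 -0.84285258] 9.7833
```

View pics/wgc.png

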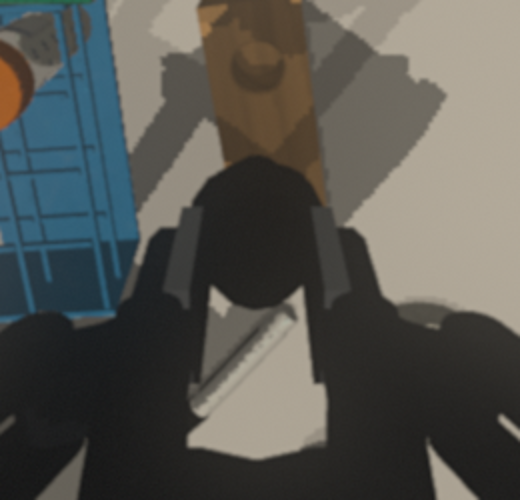

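```bash
python3 - <<'E'
from h import *
m=[.4988,-.0015]
move_l([.5007,-.263,.26],feed=.3); move_l(m+[.26],feed=.25); move_l(m+[.135],feed=.2)
hold(.2); b=observe(); print(b['eef_pos'],b['ft_force'])
print(move_l(m+[.112],feed=.04,max_force=4)); o=observe(); print(o['eef_pos'],o['ft_force'])
if o['eef_pos'][2]<.115:
    print(move_l(m+[.097],feed=.02,max_force=5)); o=observe(); print(o['eef_pos'],o['ft_force'],o['opening'],o['time_s'])
grab('wrist','wp');grab('scene','sp')
E
```

```text
[ 0.50000802 -0.00174496  0.13667667] [-0.46335454  0.66314749  0.13796833]
False
[ 0.49885933 -0.00151979  0.11197392] [-0.0036251   0.3158813  -0.87753039]
True
[ 0.49902708 -0.00126903  0.10138448] [0.17770938 1.28911936 5.57925949] 0.022730333785847517 13.675
```

```bash
python3 - <<'E'
from h import *
gripper_to(.05); m=[.4988,-.0015]
move_l(m+[.20],feed=.2); move_l([.51,-.005,.27],feed=.25); grab('wrist','wr'); print(observe()['time_s'])
f=V('wr'); C=f.cloud(); k=(C[...,2]>.1)&(C[...,2]<.14)&(np.hypot(C[...,0]-.4988,C[...,1])<.04)
P=C[k]; print(k.sum(),np.percentile(P[:,2],[5,50,95])); t=P[P[:,2]>.112]; print(t.min(0),t.max(0),t.mean(0))
A=np.c_[t[:,:2],np.ones(len(t))]; print('tilt',np.linalg.lstsq(A,t[:,2],rcond=None)[0])
cv2.imwrite('pics/wrc.png',cv2.resize(cv2.imread('pics/wr.png')[120:240,200:400],None,fx=3,fy=3,interpolation=2))
# IK preview
y=-.0235
for p,yw in [([.477,.242,.25],0),([.477,.242,.25],np.pi/2),([.477,.242,.15],0),([.45,.161,.317],y),([.445,-.092,.124],y)]:
    print(p,yw,inverse_kinematics(p,[np.pi,0,yw]))
E
```

```text
15.2917
528 [0.10440335 0.11623095 0.11767828]
[ 0.48735017 -0.0132336   0.11201173] [0.51033584 0.01086269 0.11858364] [ 0.49932547 -0.00112122  0.11614944]
tilt [-0.05179031  0.00325153  0.1420133 ]
[0.477, 0.242, 0.25] 0 [ 3.22016524e-01 -8.11245118e-03  1.73852778e+00 -4.44089210e-16
  1.41117732e+00  1.89281285e+00]
[0.477, 0.242, 0.25] 1.5707963267948966 [ 3.22016524e-01 -8.11245118e-03  1.73852778e+00 -4.44089210e-16
  1.41117732e+00  3.22016524e-01]
[0.477, 0.242, 0.15] 0 [ 3.22016524e-01  7.96904069e-02  1.84204362e+00 -4.44089210e-16
  1.21985863e+00  1.89281285e+00]
[0.45, 0.161, 0.317] -0.0235 [ 1.78378601e-01 -1.83067933e-01  1.77675436e+00 -4.44089210e-16
  1.54790622e+00  1.77267493e+00]
[0.445, -0.092, 0.124] -0.0235 [-3.77715020e-01 -8.65251089e-02  2.06086199e+00 -4.44089210e-16
  1.16725577e+00  1.21658131e+00]
```

View pics/wrc.png

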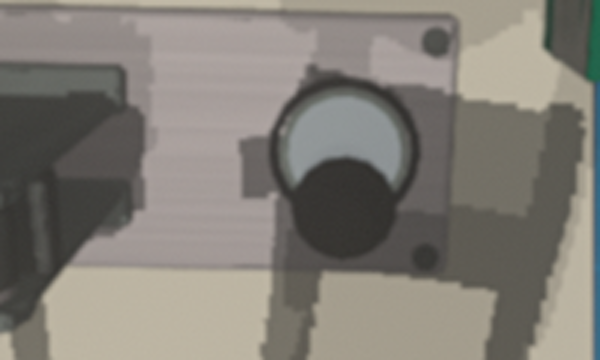

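Knob top measures 117 mm, so the stopper is seated. Before the catch, I'll estimate the wrist height to check the clearance to the parked handle.

```bash
python3 - <<'E'
from h import *
from scipy.optimize import least_squares
D=[]
for x in(.4,.5,.6):
  for z in(.2,.35,.5):
    for t in(0,.3,-.3):
      # tilt in the plane y=0: tool axis Ry(t) of down
      q=inverse_kinematics([x,.1,z],[np.pi,t,0])
      if q is not None: D.append((q,np.array([x,.1,z])))
def fk(p,q):
    a,h,l1,l2,e,d,off=p; from scipy.spatial.transform import Rotation as R
    r=R.from_euler
    Ry=lambda t:r('y',t)
    A=r('z',q[0])*Ry(q[1]); el=np.array([a,off,0]); P0=r('z',q[0]).apply(el)+[0,0,h]
    E=P0+A.apply([0,0,l1]); B=A*Ry(q[2]); W=E+B.apply([e,0,l2]); 
    T=W+(B*r('z',q[3])*Ry(q[4])).apply([0,0,d]); return E,W,T
f=lambda p:np.concatenate([fk(p,q)[2]-x for q,x in D])
s=least_squares(f,[0,.3,.4,.4,0,.25,.08]); print(len(D),s.cost,s.x.round(4))
for p in ([.477,.242,.155],[.45,.161,.317]):
    q=inverse_kinematics(p,[np.pi,0,0]); print([v.round(3) for v in fk(s.x,q)])
C=V('top0').cloud(); k=(np.abs(C[...,0]-.477)<.03)&(np.abs(C[...,1]-.236)<.025)&(C[...,2]>.17)&(C[...,2]<.23); print('pad',C[k].mean(0),C[k].min(0),C[k].max(0))
E
```

```text
27 1.1103184631985256e-18 [-0.      0.3111  0.4116  0.5477  0.0524  0.3339  0.0786]
[array([0.004, 0.084, 0.722]), array([0.477, 0.242, 0.489]), array([0.477, 0.242, 0.155])]
[array([-0.088,  0.064,  0.716]), array([0.45 , 0.161, 0.651]), array([0.45 , 0.161, 0.317])]
pad [0.47587686 0.23402484 0.19728987] [0.46116801 0.21166282 0.18803979] [0.49098752 0.25133021 0.2047525 ]
```

```bash
python3 - <<'E'
from h import *
move_l([.51,-.005,.48],feed=.35); gripper_to(0.,20); movep([.476,.239,.45],[np.pi,0,0])
p=[.476,.239]
move_l(p+[.25],feed=.25); hold(.2); print(observe()['ft_force'])
print(move_l(p+[.19],feed=.05,max_force=1.2)); o=observe(); print('touch',o['eef_pos'],o['ft_force'])
print(move_l(p+[.156],feed=.05,max_force=15)); hold(.2);o=observe(); print(o['eef_pos'],o['ft_force'],o['time_s'])
grab('top','tc')
move_l(p+[.27],feed=.25); move_l(p+[.5],feed=.35); grab('top','td');grab('scene','sd'); print(observe()['time_s'])
t=V('td');C=t.cloud()
for n in('sd',):
    C=V(n).cloud(); k=(np.abs(C[...,0]-.477)<.03)&(np.abs(C[...,1]-.236)<.025)&(C[...,2]>.1)&(C[...,2]<.23); print(k.sum(),C[k].mean(0))
a=np.vstack([cv2.resize(cv2.imread('pics/%s.png'%n)[100:250,180:420],None,fx=2,fy=2) for n in('td','sd')]);cv2.imwrite('pics/cd.png',a)
E
```

```text
[0.651799   0.41290992 0.1839796 ]
True
touch [0.47501573 0.23874699 0.19716026] [0.47939909 0.14032259 0.02179407]
False
[0.47590633 0.2386169  0.15633996] [-2.02710749 -1.50230953  5.95110373] 20.8333
22.4
104 [0.47398836 0.23398971 0.15414328]
```

View pics/cd.png

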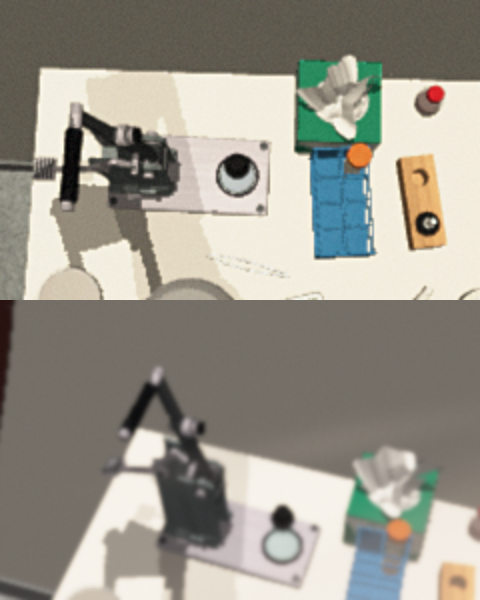

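The catch is open: the pad is at z≈0.154. The stopper is still seated, and the black grip shows at about (216,183) in the top view. Now I'll take the handle and swing the lever.

```bash
cat >> h.py <<'E'
YAW=-.0235; O=np.array([.4988,-.0015]); ROT=[np.pi,0,YAW]
def arc(th,dx=-.054,dz=-.018):
    a=th-np.radians(15); x,y=dx,.110-.2*np.sin(a)
    c,s=np.cos(YAW),np.sin(YAW)
    return [O[0]+c*x-s*y,O[1]+s*x+c*y,.143+.2*np.cos(a)+dz]
E
python3 - <<'E'
from h import *
p=arc(0); print(p)
for th in np.linspace(0,1.84,8): assert inverse_kinematics(arc(th),ROT) is not None
gripper_to(.06,20)
movep(p[:2]+[.48],ROT); print(move_l(p,feed=.15,max_force=10))
f0=observe()['ft_force']
gripper_to(.01,25); o=observe(); print(o['opening'],o['grasp_force'],o['eef_pos'],o['ft_force']-f0,o['time_s'])
for th in(.1,.2,.3):
    r=move_l(arc(th),feed=.08,max_force=20); o=observe(); print(th,r,o['eef_pos'].round(4),(o['ft_force']-f0).round(1),round(o['opening'],4))
    if r: break
print(o['time_s']); grab('top','th');grab('scene','sh')
cv2.imwrite('pics/sh2.png',np.vstack([cv2.resize(cv2.imread('pics/%s.png'%n)[100:250,180:420],None,fx=2,fy=2) for n in('th','sh')]))
E
```

```text
[np.float64(0.4486160096937018), np.float64(0.16148802724666467), np.float64(0.31818516525781365)]
False
0.017062878011388474 24.519509375095367 [0.44887432 0.16176176 0.3187807 ] [0.42451032 1.20125705 3.5379778 ] 25.1083
0.1 False [0.4483 0.1421 0.323 ] [-0.7  2.8  5.7] 0.0172
0.2 False [0.4478 0.1221 0.3247] [1.3 1.7 2.6] 0.0167
0.3 False [0.4472 0.1019 0.3247] [2.2 1.  1.6] 0.0171
26.3083
```

View pics/sh2.png

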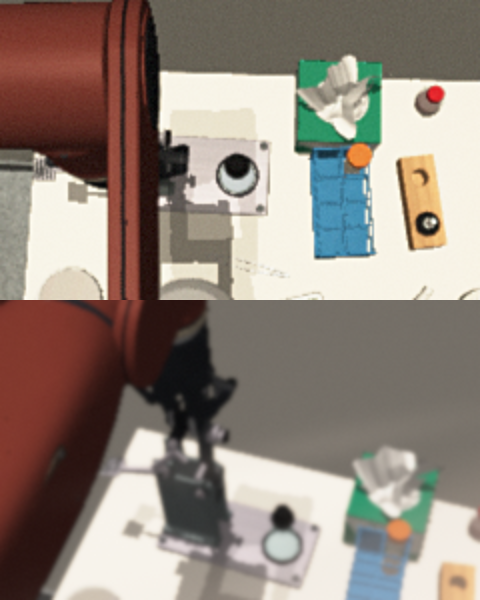

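The lever is free and following: the opening stays near 17 mm and the force is low. I'll continue the arc.

```bash
python3 - <<'E'
from h import *
gripper_to(.01,40); f0=observe()['ft_force']
for th in list(np.linspace(.42,1.74,12)):
    r=move_l(arc(th),feed=.1,max_force=25); o=observe(); print(round(th,2),r,o['eef_pos'].round(4),o['ft_force'].round(1),round(o['opening'],4),round(o['grasp_force'],1))
    if r or o['opening']<.014: break
print(o['time_s'])
E
```

```text
0.42 False [0.4467 0.078  0.3228] [1.4 1.2 4.2] 0.0167 40.1
0.54 False [0.4461 0.0549 0.317 ] [1.1 1.9 0.7] 0.0166 40.4
0.66 False [0.4455 0.0322 0.3097] [-0.4 -0.2  5.1] 0.0165 39.9
0.78 False [0.4449 0.0112 0.2982] [ 2.7  3.2 -0.8] 0.0164 40.5
0.9 False [ 0.4444 -0.0092  0.2854] [ 2.   3.3 -1. ] 0.0165 39.9
1.02 False [ 0.444  -0.0277  0.2704] [-1.   2.2  1.9] 0.0165 39.4
1.14 False [ 0.4438 -0.0437  0.2527] [0.9 4.  0.9] 0.0165 40.0
1.26 False [ 0.4434 -0.0581  0.2334] [-0.1  3.5 -1. ] 0.0169 39.5
1.38 False [ 0.443  -0.0699  0.2128] [-1.7  2.6  1.6] 0.0161 38.9
1.5 False [ 0.4431 -0.0789  0.1909] [-0.4  4.6  1.7] 0.0166 39.1
1.62 False [ 0.4429 -0.0852  0.1678] [-0.8  6.   2.5] 0.017 39.0
1.74 False [ 0.4428 -0.0886  0.1441] [0.3 6.5 2.5] 0.0168 39.1
31.325
```

```bash
python3 - <<'E'
from h import *
gripper_to(.01,90)
p=arc(1.833)
for z in (.130,.127,.125,.123,.121,.119,.117):
    r=move_l([p[0],p[1],z],feed=.03,max_force=22); hold(.15); o=observe(); print(z,r,o['eef_pos'].round(4),o['ft_force'].round(1),round(o['opening'],4))
    if r or o['ft_force'][2]>26: break
print(o['time_s']); grab('scene','sf'); grab('wrist','wz'); grab('top','tz')
cv2.imwrite('pics/fin.png',np.hstack([cv2.resize(cv2.imread('pics/sf.png')[120:280,220:420],(400,320)),cv2.resize(cv2.imread('pics/wz.png')[0:400],(400,320))]))
E
```

```text
0.13 False [ 0.443  -0.0889  0.1324] [-4.8  9.  15.1] 0.0149
0.127 False [ 0.443  -0.0893  0.1293] [-4.6 10.6 12.4] 0.0146
0.125 False [ 0.4432 -0.0893  0.1291] [-12.2  12.   27. ] 0.0149
33.0917
```

View pics/fin.png

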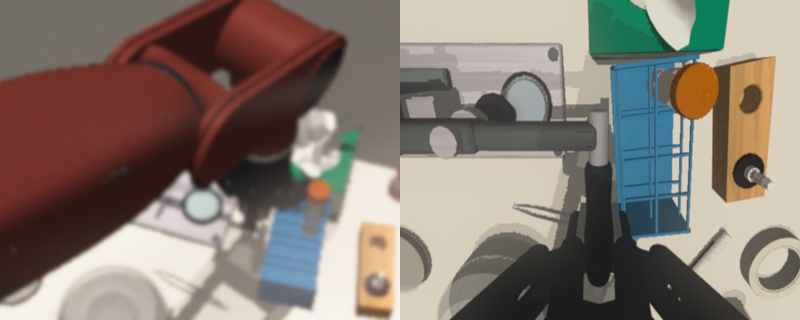

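```bash
python3 - <<'E'
from h import *
C=V('wz').cloud(); P=C.reshape(-1,3)
k=(P[:,2]>.13)&(P[:,2]<.19)&(P[:,0]>.485)&(P[:,0]<.512)&(P[:,1]<.06)&(P[:,1]>-.085)
q=P[k]; print(len(q))
for a in np.arange(-.08,.06,.02):
    j=q[(q[:,1]>a)&(q[:,1]<a+.02)]
    if len(j): print(round(a,2),len(j),np.percentile(j[:,2],[50,90]).round(4))
h=P[(P[:,2]>.12)&(P[:,2]<.18)&(np.abs(P[:,1]+.092)<.02)&(P[:,0]>.455)&(P[:,0]<.515)]
for a in np.arange(.455,.515,.01):
    j=h[(h[:,0]>a)&(h[:,0]<a+.01)]
    if len(j): print('handle',round(a,3),len(j),np.percentile(j[:,2],[50,95]).round(4),np.percentile(j[:,1],[5,95]).round(4))
o=observe();print(o['eef_pos'],o['ft_force'])
E
```

```text
12930
-0.08 1975 [0.1499 0.1509]
-0.06 1919 [0.1499 0.151 ]
-0.04 1920 [0.1499 0.1509]
-0.02 3379 [0.1521 0.1581]
0.0 2115 [0.1527 0.1581]
0.02 1106 [0.1523 0.1535]
handle 0.455 945 [0.1508 0.1748] [-0.0982 -0.0746]
handle 0.465 927 [0.1507 0.1524] [-0.0981 -0.0821]
handle 0.475 1052 [0.1494 0.1523] [-0.0978 -0.0826]
handle 0.485 1119 [0.1491 0.1508] [-0.0959 -0.0739]
handle 0.495 1695 [0.1493 0.151 ] [-0.0959 -0.0733]
handle 0.505 414 [0.1477 0.1497] [-0.0965 -0.0856]
[ 0.44318629 -0.0893375   0.12910349] [-12.56503364  12.77361415  27.52029864]
```

The handle top is at 152.4 mm, against 152 expected at the stop. The lever is level, with a steady 27 N on it.

```bash
python3 - <<'E'
from h import *
hold(.6); o=observe(); print(o['eef_pos'],o['ft_force'],o['opening'])
f,_=get_image('wrist'); print(job_done(), observe()['time_s'])
E
```

```text
[ 0.44319193 -0.08934035  0.12911586] [-12.25016752  13.46577399  26.52048706] 0.015164147803181469
the job is handed in; nothing more can be done
the job is handed in; nothing more can be done
```

I handed the job in with the plain stopper seated in the flask, the catch opened, and the lever level on its stop with the gripper still holding the handle down (about 27 N), at roughly 34 s of the 72 s allowed.

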